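# Set out seed samples under their glass covers

### The arm

A 6-joint arm with a two-finger parallel gripper is mounted at the origin on the work surface. World frame = base frame: x ahead of the robot, y to its left, z up, the work surface at z = 0. Lengths are in m, angles in rad, forces in N, time in s.
With the tool pointing down it reaches from about 0.35 to 0.775 m from the base axis. Payload 7.3 kg.
Tool frame: the origin (TCP) lies between the finger pads; the fingertips stand 8 mm ahead of it and the grasp point (between the pads) lies 11 mm behind it (robot.nose_length is the distance from the TCP to the fingertips, in m); z points along the fingers, y is the line along which they close (so a half turn about z gives the same grasp; the last joint's range is limited). The gripper opens to 92 mm and grips with 3 to 60 N. Pads are 19 mm wide; open, the fingers measure 130 mm over their backs; the gripper's body (75 mm by 190 mm) begins 47 mm behind the grasp point.
Start: joints at [1.127, 0.342, 1.524, -0, 1.275, -0.146], TCP at [0.154, 0.502, 0.235] pointing down, gripper open.
Joint ranges: [-2.53, 2.53], [-0.77, 2.02], [0.04, 2.7], [-1, 4.14], [0.28, 2.66], [-3.11, 3.11]. Speed limits (rad/s): [2.57, 2.57, 3.14, 3.14, 3.14, 3.14].

### API

Orientations are given as [roll, pitch, yaw] about the fixed x, y, z axes, in that order (R = Rz(yaw) Ry(pitch) Rx(roll)).
In Python, from cell import robot gives the robot as it stands. The module is installed in compiled form; this text tells all that it offers.
- The arm moves only by the shell command python3 -m jog 'ROWS' [FORCE]. ROWS is JSON, a list that holds one entry, the list of rows, each a list of 5 numbers: the gripper's target within -1 to 1 (fully open at 1, half-way at 0, shut at -1), then the shift along the tool's x, y, z in m, then the turn about the tool's z in rad. A call has 1 to 5 rows; each row is the pose to reach, as a shift and turn from the pose commanded when the call began, along the tool's axes at that moment; what a row does not reach only later rows make up. A row lasts 1/12 s, in which the tool goes at most 41.7 mm and 7.16 degrees, less where a joint would pass 70% of its speed; a pose out of reach is approached as far as the arm can. A call with a gripper value outside its range is refused whole. The fingers move at their own pace and stop on an object; FORCE is the grip in N (left out, the last holds). Time passes only in rows, so rows that repeat a pose let the fingers close. It gives the time, the measured TCP pose, the force, the opening and the grip force at its end, in the units of the state.
- robot.observe(): the state, without advancing time (a new reading comes with each control period).
- robot.read_camera(name): name is "side" or "top"; returns the picture (384x512x3 uint8, red, green, blue); there is no depth.
- robot.camera_model(name): a dict with "camera_matrix" (3x3 intrinsics, pixels), "position" and "attitude" of the camera in the world. Camera axes: x right, y down, z forward; pixel columns grow to the right and rows downward; lengths in m; the calibration is good to about 2 mm. A picture is of the moment at which its call begins. camera_model takes no time and is no camera call.
- robot.hand_in(): hands the job in; it is judged then, once.
The state is a dict: "time": time; "qpos": joint angles; "qvel": joint speeds; "joint_efforts": joint torques, N m; "tool_pos": TCP position; "tool_rot": TCP orientation; "contact_force": force on the tool from outside, world axes, zero at the start; "torque": the same for the moment, N m; "opening": finger opening in m; "grip_force": force on a finger pad.
Only numpy, scipy, OpenCV 4.12 (cv2) and the standard library are available. Lean on these libraries where they do the work, as an engineer would, in place of code of your own. Each camera call takes 0.05 s, during which the arm holds its last target. There are 200 camera calls.

### The job

Set out the seed samples: stand each sample pot centred on the ring in the dish of its own colour, and cover the blue and the green sample with the glass cover of the same colour, standing level on the dish floor inside the rim; the amber control sample has no cover. Set the glass and porcelain down gently, do not drop it, and leave the corked flask and the brown bottle where they stand.

Things in the scene. Friction and masses are not known exactly. Their poses are not given: they have to be found in the camera images.
- blue_pot: closed cylindrical sample pot, white porcelain with lid in blue, 40 mm in diameter over its whole side, side 45 mm high plus a small button 14 mm wide and 5 mm high on the lid (50 mm in all), 80 to 170 g, loose, upright on the bench; grip it across the sides; origin at the centre of its underside, z up along its axis
- blue_dish: round blue dish fixed to the bench, 134 mm in outer diameter, with a white ring of 44 mm painted at its centre; floor 4 mm above the bench, flat to about 59 mm from the centre, then a rim 4 mm thick whose top is 12 mm above the bench; origin at the centre of its underside (on the bench), z up
- green_pot: closed cylindrical sample pot, white porcelain with lid in green, 40 mm in diameter over its whole side, side 45 mm high plus a small button 14 mm wide and 5 mm high on the lid (50 mm in all), 80 to 170 g, loose, upright on the bench; grip it across the sides; origin at the centre of its underside, z up along its axis
- green_dish: round green dish fixed to the bench, 134 mm in outer diameter, with a white ring of 44 mm painted at its centre; floor 4 mm above the bench, flat to about 59 mm from the centre, then a rim 4 mm thick whose top is 12 mm above the bench; origin at the centre of its underside (on the bench), z up
- amber_pot: closed cylindrical sample pot, white porcelain with lid in amber, 40 mm in diameter over its whole side, side 45 mm high plus a small button 14 mm wide and 5 mm high on the lid (50 mm in all), 80 to 170 g, loose, upright on the bench; grip it across the sides; origin at the centre of its underside, z up along its axis
- amber_dish: round amber dish fixed to the bench, 134 mm in outer diameter, with a white ring of 44 mm painted at its centre; floor 4 mm above the bench, flat to about 59 mm from the centre, then a rim 4 mm thick whose top is 12 mm above the bench; origin at the centre of its underside (on the bench), z up
- blue_cover: dome-shaped blue glass cover (bell), open below, 100 mm in outer diameter with a 4 mm wall, dome 62 mm high, inside 92 mm wide and 57 mm high (narrowing above 32 mm); on top a neck 16 mm wide from 62 to 72 mm and an upright cylindrical knob 24 mm in diameter from 72 to 96 mm above the rim; grip it by the knob; 170 to 350 g, loose, standing rim down on the bench; origin at the centre of its open lower rim, z up along its axis
- green_cover: dome-shaped green glass cover (bell), open below, 100 mm in outer diameter with a 4 mm wall, dome 62 mm high, inside 92 mm wide and 57 mm high (narrowing above 32 mm); on top a neck 16 mm wide from 62 to 72 mm and an upright cylindrical knob 24 mm in diameter from 72 to 96 mm above the rim; grip it by the knob; 170 to 350 g, loose, standing rim down on the bench; origin at the centre of its open lower rim, z up along its axis
- flask: corked conical clear-glass flask, base 64 mm wide, neck 26 mm wide, 116 mm high, loose, not to be disturbed; origin at the centre of its underside
- brown_bottle: brown glass bottle with a black cap, 48 mm wide, 105 mm high, loose, not to be disturbed; origin at the centre of its underside
There are look-alikes about, which are no part of the job. Leave any red or yellow look-alike of the blue_cover alone.

How it is judged:
By the outcome, as a careful person would: the job done as asked, in the order asked, and still so for the second after the job is handed in, with the robot touching nothing.
It also fails if it takes over 128 s, if anything falls off the work surface, if the arm or the gripper's body presses on something with over 40 N, if the wrist force passes 120 N, or if a joint passes its speed limit or range.

## Working session

There is one attempt and no reset: what is moved stays moved. The work goes in short steps, Python scripts to look and compute and a shell command to move; the robot and the scene stay as the last step left them, time stands still between calls to the robot, and variables do not carry over. Pictures are saved under pics/ and viewed, at most 14 in all, crops included, and the job is handed in when it is done.

```bash
mkdir -p pics; python3 - <<'E'
from cell import robot
import cv2
for n in("top","side"):
    im=robot.read_camera(n); cv2.imwrite(f"pics/{n}0.png",im[:,:,::-1])
    m=robot.camera_model(n); print(n,m)
s=robot.observe();print(s)
E
```

```text
top {'camera_matrix': array([[415.07632864,   0.        , 257.93397738],
       [  0.        , 415.07632864, 188.65853593],
       [  0.        ,   0.        ,   1.        ]]), 'position': array([0.43044138, 0.00504116, 0.95502833]), 'attitude': array([-2.98286532, -0.0219414 , -1.5741745 ])}
side {'camera_matrix': array([[473.88020877,   0.        , 254.53216486],
       [  0.        , 473.88020877, 184.79576654],
       [  0.        ,   0.        ,   1.        ]]), 'position': array([ 0.52240271, -0.78113072,  0.76421772]), 'attitude': array([-2.31976007,  0.01095785, -0.06699844])}
{'time': 0.1, 'qpos': array([ 1.12701901e+00,  3.42679646e-01,  1.52491298e+00, -1.44487355e-05,
        1.27537136e+00, -1.45968266e-01]), 'qvel': array([ 0.00033231, -0.00201726, -0.00069634,  0.00046806, -0.00022999,
       -0.00063437]), 'joint_efforts': array([ 2.20057067e-03, -4.31996119e+01, -2.44696659e+01,  7.20899552e-02,
        5.25457738e-02, -2.78156949e-05]), 'tool_pos': array([0.15386819, 0.50159003, 0.23410361]), 'tool_rot': array([-3.14023390e+00, -1.85790611e-04,  2.84378769e+00]), 'contact_force': array([-0.01492434,  0.54862292, -0.09695385]), 'torque': array([ 0.01852725,  0.01437071, -0.02290612]), 'grip_force': 0.0, 'opening': 0.09182944116271756}
```

View pics/top0.png

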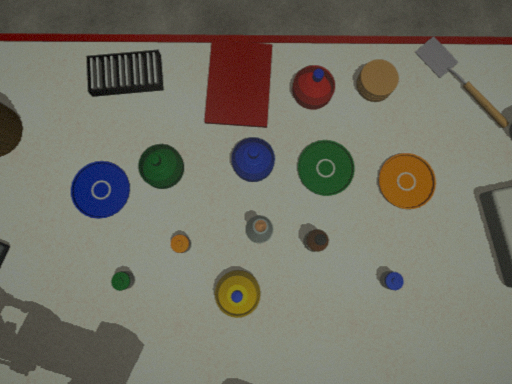

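View pics/side0.png

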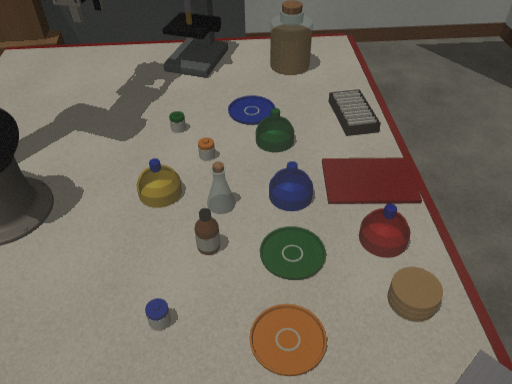

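Top view: candidates for the blue cover are the blue dome with a blue knob (253,159), the red dome with a blue knob (314,87) and the yellow dome with a blue knob (237,296). The all-blue one fits the description. The green cover is at (161,166). Pots: green (121,281), amber (180,243), blue (394,281). Dishes: blue (100,190), green (326,168), amber (406,181). The flask is at (259,229) and the brown bottle at (317,240).

```bash
cat > h.py <<'E'
from cell import robot
import cv2, numpy as np
from scipy.spatial.transform import Rotation as Ro
CM={n:robot.camera_model(n) for n in("top","side")}
def ray(n,u,v):
    m=CM[n]; d=np.linalg.solve(m["camera_matrix"],[u,v,1.])
    return m["position"],Ro.from_euler("xyz",m["attitude"]).apply(d)
def plane(n,u,v,z):
    p,d=ray(n,u,v); return p+d*(z-p[2])/d[2]
H={"blue":(105,130),"green":(45,85),"amber":(8,20)}
def blobs(im,c,amin=60):
    hsv=cv2.cvtColor(im,cv2.COLOR_RGB2HSV)
    m=cv2.inRange(hsv,(H[c][0],110,35),(H[c][1],255,255))
    cs,_=cv2.findContours(m,cv2.RETR_EXTERNAL,cv2.CHAIN_APPROX_NONE)
    return [k for k in cs if cv2.contourArea(k)>amin]
def outline(n,k,z):   # circle of a contour cast on a plane
    P=np.array([plane(n,*q,z)[:2] for q in k[:,0,:]],np.float32)
    (c,r)=cv2.minEnclosingCircle(P); e=cv2.fitEllipse(P)
    return np.round(e[0],4),np.round(e[1],3)
def ring(n,im,k,z=.004):
    m=np.zeros(im.shape[:2],np.uint8); cv2.drawContours(m,[k],-1,255,-1)
    m=cv2.erode(m,np.ones((9,9)))
    s=cv2.cvtColor(im,cv2.COLOR_RGB2HSV)[:,:,1]
    w=((s<110)&(m>0)).astype(np.uint8)
    cs,_=cv2.findContours(w,cv2.RETR_EXTERNAL,cv2.CHAIN_APPROX_NONE)
    cs=[x for x in cs if len(x)>25]
    return [outline(n,x,z) for x in cs]
E
python3 - <<'E'
from h import *
for n in("top","side"):
    im=robot.read_camera(n)
    for c in H:
        for k in blobs(im,c):
            (u,v),_,_=cv2.fitEllipse(k); a=cv2.contourArea(k)
            big=outline(n,k,.012)
            print(n,c,(round(u),round(v)),a,"z12",*big,"z45",*outline(n,k,.045),"ring",ring(n,im,k) if a>700 else "")
    if n=="top": cv2.imwrite("pics/crop1.png",cv2.resize(im[120:200,130:290],None,fx=5,fy=5)[:,:,::-1])
E
```

```text
top blue (236, 296) 74.0 z12 [0.3412 0.032 ] [0.021 0.022] z45 [0.3443 0.0311] [0.02  0.021] ring 
top blue (394, 281) 223.5 z12 [ 0.373  -0.3199] [0.037 0.038] z45 [ 0.375  -0.3085] [0.036 0.036] ring 
top blue (100, 189) 2532.5 z12 [0.5804 0.3447] [0.129 0.13 ] z45 [0.5751 0.3328] [0.125 0.126] ring [(array([0.5807, 0.3456]), array([0.043, 0.044]))]
top blue (253, 159) 1299.0 z12 [ 0.6509 -0.0051] [0.094 0.098] z45 [ 0.6432 -0.0047] [0.091 0.095] ring []
top blue (318, 74) 70.0 z12 [ 0.8624 -0.1631] [0.022 0.027] z45 [ 0.8473 -0.1573] [0.021 0.026] ring 
top green (120, 281) 225.5 z12 [0.3758 0.2883] [0.037 0.037] z45 [0.3777 0.2784] [0.035 0.036] ring 
top green (160, 167) 1170.0 z12 [0.6332 0.2096] [0.089 0.094] z45 [0.6261 0.2024] [0.085 0.091] ring []
top green (325, 167) 2253.5 z12 [ 0.632  -0.1733] [0.126 0.127] z45 [ 0.6249 -0.1671] [0.122 0.123] ring [(array([ 0.6326, -0.1747]), array([0.045, 0.046]))]
top amber (179, 243) 243.5 z12 [0.4573 0.1605] [0.039 0.04 ] z45 [0.4563 0.1551] [0.038 0.039] ring 
top amber (260, 225) 73.5 z12 [ 0.497  -0.0211] [0.021 0.023] z45 [ 0.494
[... 1146 characters left out ...]
8.5 z12 [ 0.8543 -0.2797] [0.089 0.09 ] z45 [ 0.8397 -0.3017] [0.085 0.086] ring []
side amber (203, 227) 106.5 z12 [ 0.4499 -0.0953] [0.032 0.037] z45 [ 0.453  -0.1254] [0.03  0.035] ring 
side amber (205, 144) 142.0 z12 [0.4527 0.193 ] [0.04  0.049] z45 [0.4558 0.1503] [0.038 0.047] ring 
side amber (390, 34) 123.0 z12 [1.0983 0.7716] [0.08  0.114] z45 [1.073  0.7035] [0.076 0.109] ring 
side amber (462, 32) 686.0 z12 [1.3526 0.7649] [0.107 0.38 ] z45 [1.3161 0.6971] [0.103 0.364] ring 
side amber (292, 7) 184.0 z12 [0.7808 1.033 ] [0.074 0.124] z45 [0.7695 0.9534] [0.07  0.118] ring 
side amber (25, 26) 2183.0 z12 [-0.2268  0.972 ] [0.21  0.537] z45 [-0.1939  0.8951] [0.201 0.514] ring []
```

View pics/crop1.png

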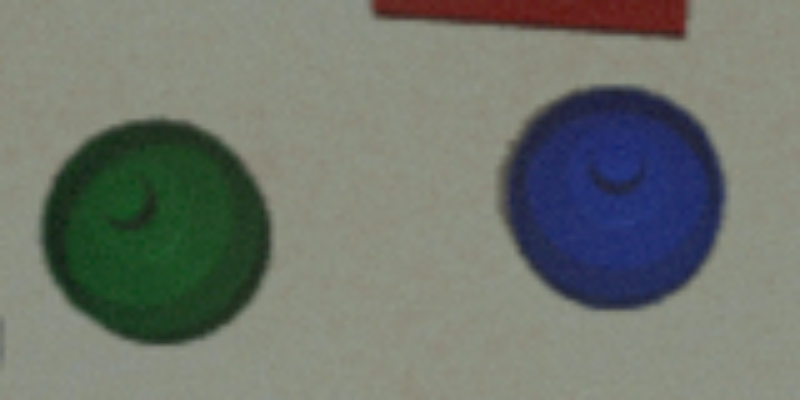

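The crop confirms it: the blue cover has a blue dome and a blue knob, knob centre near (253.4,153.6). The green knob centre is near (155.4,160.4). I'll compute the cover positions and start with the arm over the green pot.

```bash
python3 - <<'E'
from h import *
for u,v,z in((253.4,153.6,.096),(253,159.6,.02),(155.4,160.4,.096),(161.2,166.4,.02)): print(plane("top",u,v,z))
E
python3 -m jog '[[[1,0,0,0,-0.1],[1,0,0,0,-0.2],[1,0,0,0,-0.298],[1,0,0,0,-0.298]]]' 5
```

```text
[ 0.64335097 -0.00489411  0.096     ]
[ 0.64797455 -0.00482677  0.02      ]
[0.62821093 0.20169787 0.096     ]
[0.63166491 0.20538746 0.02      ]
time: 0.53
tool_pos: [0.154, 0.5018, 0.2345]
tool_rot: [-3.141, -0.0, -3.138]
contact_force: [-0.4, -0.2, -0.2]
opening: 0.0914
grip_force: 0.0
```

```bash
python3 -m jog '[[[1,-0.028,-0.028,0,0],[1,-0.056,-0.056,0,0],[1,-0.084,-0.084,0,0],[1,-0.112,-0.112,0,0],[1,-0.14,-0.14,0,0]]]' >/dev/null
python3 -m jog '[[[1,-0.028,-0.028,0,0],[1,-0.056,-0.056,0,0],[1,-0.0837,-0.0834,0,0],[1,-0.0837,-0.0834,0.03,0],[1,-0.0837,-0.0834,0.06,0]]]'
```

```text
time: 1.37
tool_pos: [0.3805, 0.2773, 0.1753]
tool_rot: [3.139, 0.004, 3.134]
contact_force: [0.3, 1.0, -0.5]
opening: 0.0917
grip_force: 0.0
```

```bash
python3 -m jog '[[[1,0,0,0.035,0],[1,0,0,0.07,0],[1,0,0,0.105,0],[1,0,0,0.13,0],[1,0,0,0.13,0]]]'
python3 -m jog '[[[1,0,0,0.012,0],[1,0,0,0.0225,0],[1,0,0,0.0225,0],[1,0,0,0.0225,0]]]'
python3 - <<'E'
from h import *
im=robot.read_camera("side"); cv2.imwrite("pics/s1.png",cv2.resize(im[70:190,110:270],None,fx=4,fy=4)[:,:,::-1])
E
```

```text
time: 1.78
tool_pos: [0.3749, 0.277, 0.0406]
tool_rot: [-3.138, -0.008, 3.139]
contact_force: [-0.3, -0.7, -0.7]
opening: 0.0919
grip_force: 0.0
time: 2.12
tool_pos: [0.3782, 0.2788, 0.0232]
tool_rot: [3.141, 0.001, 3.14]
contact_force: [-0.4, -0.6, 0.1]
opening: 0.0918
grip_force: 0.0
```

View pics/s1.png

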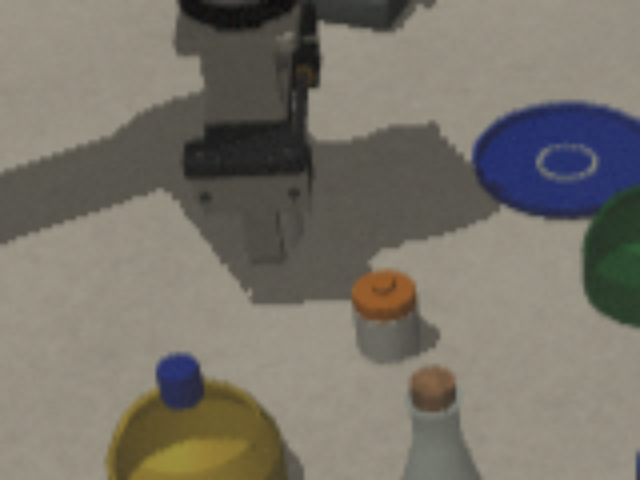

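The near finger stands in front of the green pot, around crop pixel (265,235), with nothing else near it. I'll grip and lift.

```bash
python3 -m jog '[[[-1,0,0,0,0],[-1,0,0,0,0],[-1,0,0,0,0],[-1,0,0,0,0],[-1,0,0,0,0]]]' 15
python3 -m jog '[[[-1,0,0,0,0],[-1,0,0,0,0],[-1,0,0,0,0],[-1,0,0,0,0]]]'
```

```text
time: 2.58
tool_pos: [0.3779, 0.2786, 0.0225]
tool_rot: [3.141, 0.0, -3.141]
contact_force: [0.1, -0.2, 0.1]
opening: 0.0634
grip_force: 0.0
time: 2.92
tool_pos: [0.3778, 0.2786, 0.0222]
tool_rot: [3.141, 0.0, -3.141]
contact_force: [-0.0, 1.3, 0.2]
opening: 0.0397
grip_force: 15.0
```

```bash
python3 -m jog '[[[-1,0,0,-0.02,0],[-1,0,0,-0.06,0],[-1,0,0,-0.1,0],[-1,0,0,-0.14,0],[-1,0,0,-0.16,0]]]'
for i in 1 2 ; do :; done
python3 -m jog '[[[-1,-0.017,-0.03,0,0],[-1,-0.034,-0.06,0,0],[-1,-0.051,-0.09,0,0],[-1,-0.068,-0.12,0,0],[-1,-0.085,-0.15,0,0]]]' >/dev/null
python3 -m jog '[[[-1,-0.017,-0.03,0,0],[-1,-0.034,-0.06,0,0],[-1,-0.051,-0.09,0,0],[-1,-0.068,-0.12,0,0],[-1,-0.085,-0.15,0,0]]]' >/dev/null
python3 -m jog '[[[-1,-0.017,-0.03,0,0],[-1,-0.034,-0.06,0,0],[-1,-0.051,-0.09,0,0],[-1,-0.068,-0.12,0,0],[-1,-0.0845,-0.153,0,0]]]'
python3 -m jog '[[[-1,0,0,0.03,0],[-1,0,0,0.06,0],[-1,0,0,0.09,0],[-1,0,0,0.11,0],[-1,0,0,0.11,0]]]'
python3 -m jog '[[[-1,0,0,0.01,0],[-1,0,0,0.02,0],[-1,0,0,0.02,0],[-1,0,0,0.02,0]]]'
python3 - <<'E'
from h import *
for n,b in(("top",(110,220,270,380)),("side",(190,300,220,380))):
    im=robot.read_camera(n)[b[0]:b[1],b[2]:b[3]]; im=cv2.resize(im,(640,480 if 0 else 440)); 
    cv2.imwrite(f"pics/g_{n}.png",im[:,:,::-1])
E
python3 - <<'E'
import cv2,numpy as np
cv2.imwrite("pics/g.png",cv2.resize(np.hstack([cv2.imread("pics/g_top.png"),cv2.imread("pics/g_side.png")]),(800,300)))
E
```

```text
time: 3.33
tool_pos: [0.379, 0.2792, 0.1866]
tool_rot: [3.139, 0.005, -3.141]
contact_force: [1.1, 1.1, -0.4]
opening: 0.0394
grip_force: 15.0
time: 4.58
tool_pos: [0.6327, -0.1755, 0.1816]
tool_rot: [3.141, -0.001, -3.141]
contact_force: [0.7, 0.7, -0.9]
opening: 0.0397
grip_force: 15.0
time: 5.0
tool_pos: [0.629, -0.1732, 0.0663]
tool_rot: [3.137, -0.01, 3.141]
contact_force: [-1.0, 0.5, -1.8]
opening: 0.0393
grip_force: 15.0
time: 5.33
tool_pos: [0.6325, -0.1744, 0.0526]
tool_rot: [-3.141, 0.0, -3.141]
contact_force: [-0.5, -0.3, -1.1]
opening: 0.0397
grip_force: 15.0
```

View pics/g.png

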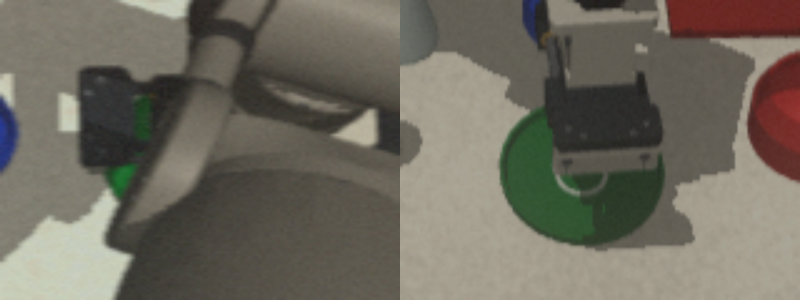

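The views show the arm hiding the pot, with the gripper over the green ring (side crop (583,180)). I'll lower it until it touches.

```bash
python3 -m jog '[[[-1,0,0,0.008,0],[-1,0,0,0.016,0],[-1,0,0,0.022,0],[-1,0,0,0.0245,0],[-1,0,0,0.0245,0]]]'
python3 -m jog '[[[-1,0,0,0.0007,0],[-1,0,0,0.0014,0],[-1,0,0,0.002,0],[-1,0,0,0.002,0]]]'
```

```text
time: 5.85
tool_pos: [0.6319, -0.1742, 0.0269]
tool_rot: [3.141, -0.001, -3.141]
contact_force: [-0.2, -0.4, -0.6]
opening: 0.04
grip_force: 15.0
time: 6.18
tool_pos: [0.6325, -0.1744, 0.0262]
tool_rot: [-3.141, 0.001, -3.141]
contact_force: [-1.3, 0.5, 2.9]
opening: 0.0396
grip_force: 15.0
```

Contact reached (2.9 N up). Open, lift, and move over the blue pot side.

```bash
python3 -m jog '[[[0.2,0,0,0,0],[0.2,0,0,0,0],[0.2,0,0,0,0],[0.2,0,0,0,0],[0.4,0,0,0,0]]]'
python3 -m jog '[[[0.4,0,0,-0.02,0],[0.6,0,0,-0.05,0],[1,0,0,-0.09,0],[1,0,0,-0.12,0],[1,0,0,-0.155,0]]]'
python3 -m jog '[[[1,0.04,-0.0,0,0],[1,0.08,-0.0,0,0],[1,0.12,-0.0,0,0],[1,0.16,-0.02,0,0],[1,0.2,-0.04,0,0]]]' >/dev/null
python3 -m jog '[[[1,0.03,-0.03,0,0],[1,0.055,-0.06,0,0],[1,0.055,-0.095,0,0],[1,0.055,-0.095,0,0],[1,0.055,-0.095,0,0]]]'
python3 - <<'E'
from h import *
im=robot.read_camera("top")
for k in blobs(im,"green",100): print(cv2.fitEllipse(k)[0],cv2.contourArea(k),outline("top",k,.012),ring("top",im,k))
im2=robot.read_camera("side")
a=cv2.resize(im[120:220,275:375],(400,400));b=cv2.resize(im2[200:300,240:340],(400,400))
cv2.imwrite("pics/g2.png",np.hstack([a,b])[:,:,::-1])
E
```

```text
time: 6.6
tool_pos: [0.6324, -0.1743, 0.0256]
tool_rot: [3.141, -0.0, -3.141]
contact_force: [-0.4, -0.9, -0.7]
opening: 0.0581
grip_force: 0.0
time: 7.02
tool_pos: [0.632, -0.1742, 0.1818]
tool_rot: [3.141, -0.001, -3.141]
contact_force: [0.0, 0.3, -1.1]
opening: 0.0861
grip_force: 0.0
time: 7.85
tool_pos: [0.3824, -0.3082, 0.1807]
tool_rot: [-3.141, 0.001, 3.139]
contact_force: [0.1, 0.1, 0.2]
opening: 0.0915
grip_force: 0.0
(160.39822387695312, 166.74343872070312) 1093.0 (array([0.6329, 0.2089]), array([0.086, 0.093])) []
(324.91717529296875, 166.7360382080078) 2181.0 (array([ 0.6337, -0.1725]), array([0.122, 0.127])) [(array([ 0.6363, -0.1727]), array([0.043, 0.052]))]
```

View pics/g2.png

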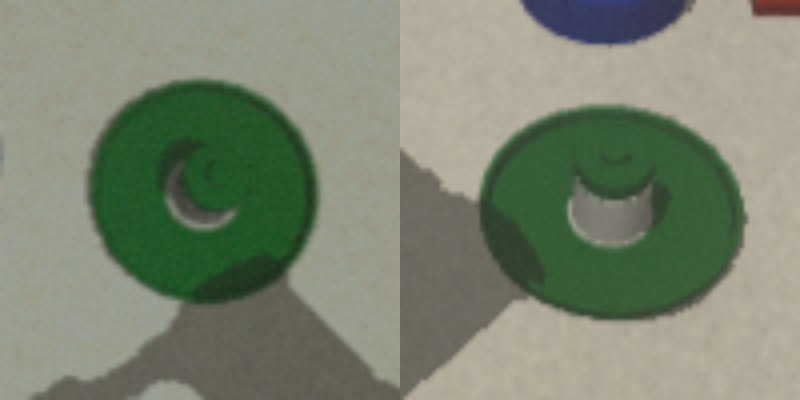

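Both views show the green pot standing upright in the dish. Its lid centre is near top crop (217,175), side lid (614,173).

```bash
python3 - <<'E'
from h import *
for n,u,v,z in(("top",275+217/4,120+175/4,.046),("top",275+215/4,120+172/4,.05),("side",240+214/4,200+173/4,.045),("side",240+216/4,200+157/4,.05)): print(n,plane(n,u,v,z))
print(robot.observe()["tool_pos"])
E
python3 -m jog '[[[1,0.002,0,0.03,0],[1,0.002,0,0.06,0],[1,0.002,0,0.09,0],[1,0.002,0,0.125,0],[1,0.002,0,0.125,0]]]'
python3 -m jog '[[[1,0,0,0.01,0],[1,0,0,0.02,0],[1,0,0,0.032,0],[1,0,0,0.032,0],[1,0,0,0.032,0]]]'
```

```text
top [ 0.63266414 -0.1759934   0.046     ]
top [ 0.63349005 -0.17412514  0.05      ]
side [ 0.63141092 -0.18307298  0.045     ]
side [ 0.63292864 -0.17716891  0.05      ]
[ 0.38285666 -0.30608895  0.18048774]
time: 8.37
tool_pos: [0.3787, -0.3024, 0.0506]
tool_rot: [3.133, -0.007, -3.139]
contact_force: [-1.0, 1.0, -0.5]
opening: 0.0918
grip_force: 0.0
time: 8.78
tool_pos: [0.3813, -0.3068, 0.0245]
tool_rot: [-3.141, 0.001, -3.141]
contact_force: [0.0, 0.1, -0.1]
opening: 0.0917
grip_force: 0.0
```

```bash
python3 -m jog '[[[1,0.0035,-0.001,0.002,0],[1,0.007,-0.002,0.002,0],[1,0.007,-0.002,0.002,0],[0.5,0.007,-0.002,0.002,0],[-1,0.007,-0.002,0.002,0]]]'
python3 -m jog '[[[-1,0,0,0,0],[-1,0,0,0,0],[-1,0,0,0,0],[-1,0,0,0,0],[-1,0,0,0,0]]]' 
python3 -m jog '[[[-1,0,0,0,0],[-1,0,0,0,0],[-1,0,0,0,0],[-1,0,0,0,0]]]' 15
```

```text
time: 9.2
tool_pos: [0.3739, -0.3089, 0.0221]
tool_rot: [-3.141, 0.0, 3.141]
contact_force: [0.2, 0.6, 0.3]
opening: 0.0824
grip_force: 0.0
time: 9.62
tool_pos: [0.3739, -0.3087, 0.0217]
tool_rot: [3.141, 0.0, -3.141]
contact_force: [0.1, 0.2, 0.6]
opening: 0.0498
grip_force: 0.0
time: 9.95
tool_pos: [0.3738, -0.3086, 0.0216]
tool_rot: [3.141, -0.0, -3.141]
contact_force: [1.3, 0.6, 0.1]
opening: 0.0395
grip_force: 15.0
```

```bash
python3 -m jog '[[[-1,0,0,-0.02,0],[-1,0,0,-0.06,0],[-1,0,0,-0.1,0],[-1,0,0,-0.14,0],[-1,0,0,-0.18,0]]]'
python3 -m jog '[[[-1,-0.01,0.033,0,0],[-1,-0.02,0.066,0,0],[-1,-0.03,0.099,0,0],[-1,-0.04,0.132,0,0],[-1,-0.05,0.165,0,0]]]' >/dev/null
python3 -m jog '[[[-1,-0.01,0.033,0,0],[-1,-0.02,0.066,0,0],[-1,-0.03,0.099,0,0],[-1,-0.04,0.132,0,0],[-1,-0.05,0.165,0,0]]]' >/dev/null
python3 -m jog '[[[-1,-0.01,0.033,0,0],[-1,-0.02,0.066,0,0],[-1,-0.03,0.099,0,0],[-1,-0.04,0.132,0,0],[-1,-0.05,0.165,0,0]]]' >/dev/null
python3 -m jog '[[[-1,-0.01,0.033,0,0],[-1,-0.02,0.066,0,0],[-1,-0.03,0.099,0,0],[-1,-0.04,0.132,0,0],[-1,-0.0567,0.1596,0,0]]]'
python3 -m jog '[[[-1,0,0,0.03,0],[-1,0,0,0.06,0],[-1,0,0,0.09,0],[-1,0,0,0.12,0],[-1,0,0,0.14,0]]]'
python3 -m jog '[[[-1,0,0,0.01,0],[-1,0,0,0.01,0],[-1,0,0,0.01,0]]]'
```

```text
time: 10.37
tool_pos: [0.3734, -0.3082, 0.2034]
tool_rot: [3.141, -0.001, -3.141]
contact_force: [0.8, -1.3, -1.4]
opening: 0.0398
grip_force: 15.0
time: 12.03
tool_pos: [0.5793, 0.3485, 0.2012]
tool_rot: [-3.142, -0.002, -3.14]
contact_force: [1.4, 0.0, -1.3]
opening: 0.0398
grip_force: 15.0
time: 12.45
tool_pos: [0.5786, 0.3453, 0.0577]
tool_rot: [-3.139, -0.005, -3.141]
contact_force: [-0.3, -0.6, -1.5]
opening: 0.0395
grip_force: 15.0
time: 12.7
tool_pos: [0.5806, 0.346, 0.052]
tool_rot: [3.142, -0.0, -3.141]
contact_force: [0.8, -0.3, -0.7]
opening: 0.0397
grip_force: 15.0
```

```bash
python3 -m jog '[[[-1,0,0,0.008,0],[-1,0,0,0.016,0],[-1,0,0,0.022,0],[-1,0,0,0.0245,0],[-1,0,0,0.0245,0]]]'
python3 -m jog '[[[-1,0,0,0.0007,0],[-1,0,0,0.0014,0],[-1,0,0,0.002,0],[-1,0,0,0.002,0]]]'
```

```text
time: 13.12
tool_pos: [0.58, 0.3457, 0.0264]
tool_rot: [-3.141, -0.001, -3.141]
contact_force: [-0.2, -0.3, -1.1]
opening: 0.0402
grip_force: 15.0
time: 13.45
tool_pos: [0.5807, 0.3461, 0.0257]
tool_rot: [3.141, 0.001, -3.141]
contact_force: [0.3, -0.7, 0.1]
opening: 0.0396
grip_force: 15.0
```

```bash
python3 -m jog '[[[-1,0,0,0.0005,0],[-1,0,0,0.001,0],[-1,0,0,0.001,0]]]'
```

```text
time: 13.7
tool_pos: [0.5807, 0.3461, 0.0257]
tool_rot: [3.141, 0.001, -3.141]
contact_force: [-1.6, -1.9, 5.9]
opening: 0.0397
grip_force: 15.0
```

```bash
python3 -m jog '[[[0.2,0,0,0,0],[0.2,0,0,0,0],[0.2,0,0,0,0],[0.2,0,0,0,0],[0.4,0,0,0,0]]]'
python3 -m jog '[[[0.4,0,0,-0.02,0],[0.6,0,0,-0.05,0],[1,0,0,-0.08,0],[1,0,0,-0.11,0],[1,0,0,-0.14,0]]]'
python3 -m jog '[[[1,0.021,-0.032,0,0],[1,0.042,-0.064,0,0],[1,0.063,-0.096,0,0],[1,0.084,-0.128,0,0],[1,0.105,-0.16,0,0]]]' >/dev/null
python3 -m jog '[[[1,0.0194,-0.0315,0,0],[1,0.0194,-0.0315,0.03,0],[1,0.0194,-0.0315,0.06,0],[1,0.0194,-0.0315,0.06,0],[1,0.0194,-0.0315,0.06,0]]]'
```

```text
time: 14.12
tool_pos: [0.5804, 0.3459, 0.024]
tool_rot: [3.142, -0.0, -3.141]
contact_force: [-0.1, -0.0, -0.2]
opening: 0.0581
grip_force: 0.0
time: 14.53
tool_pos: [0.5802, 0.3458, 0.1655]
tool_rot: [-3.142, -0.0, -3.141]
contact_force: [0.3, 0.3, 0.2]
opening: 0.0863
grip_force: 0.0
time: 15.37
tool_pos: [0.4554, 0.1543, 0.1038]
tool_rot: [-3.141, -0.003, -3.142]
contact_force: [0.9, -0.1, -0.4]
opening: 0.0919
grip_force: 0.0
```

```bash
python3 -m jog '[[[1,0,0,0.025,0],[1,0,0,0.05,0],[1,0,0,0.07,0],[1,0,0,0.081,0],[1,0,0,0.081,0]]]'
python3 -m jog '[[[0.6,0,0,0,0],[-1,0,0,0,0],[-1,0,0,0,0],[-1,0,0,0,0],[-1,0,0,0,0]]]' 
python3 -m jog '[[[-1,0,0,0,0],[-1,0,0,0,0],[-1,0,0,0,0],[-1,0,0,0,0],[-1,0,0,0,0]]]'
```

```text
time: 15.78
tool_pos: [0.456, 0.1548, 0.0226]
tool_rot: [-3.141, -0.002, -3.141]
contact_force: [-1.4, -0.5, -0.2]
opening: 0.0918
grip_force: 0.0
time: 16.2
tool_pos: [0.4566, 0.1545, 0.024]
tool_rot: [3.141, 0.002, -3.141]
contact_force: [-0.5, 0.2, -0.6]
opening: 0.0631
grip_force: 0.0
time: 16.62
tool_pos: [0.4562, 0.1546, 0.0233]
tool_rot: [3.141, 0.0, -3.141]
contact_force: [-0.1, 0.7, 1.8]
opening: 0.0397
grip_force: 15.0
```

```bash
python3 -m jog '[[[-1,0,0,-0.02,0],[-1,0,0,-0.06,0],[-1,0,0,-0.1,0],[-1,0,0,-0.14,0],[-1,0,0,-0.18,0]]]'
python3 -m jog '[[[-1,-0.009,-0.033,0,0],[-1,-0.018,-0.066,0,0],[-1,-0.027,-0.099,0,0],[-1,-0.036,-0.132,0,0],[-1,-0.045,-0.165,0,0]]]' >/dev/null
python3 -m jog '[[[-1,-0.009,-0.033,0,0],[-1,-0.018,-0.066,0,0],[-1,-0.027,-0.099,0,0],[-1,-0.036,-0.132,0,0],[-1,-0.045,-0.165,0,0]]]' >/dev/null
python3 -m jog '[[[-1,-0.009,-0.033,0,0],[-1,-0.018,-0.066,0,0],[-1,-0.027,-0.099,0,0],[-1,-0.036,-0.132,0,0],[-1,-0.045,-0.165,0,0]]]' >/dev/null
python3 -m jog '[[[-1,-0.0093,-0.0229,0,0],[-1,-0.0093,-0.0229,0.03,0],[-1,-0.0093,-0.0229,0.07,0],[-1,-0.0093,-0.0229,0.11,0],[-1,-0.0093,-0.0229,0.14,0]]]'
python3 -m jog '[[[-1,0,0,0.01,0],[-1,0,0,0.01,0],[-1,0,0,0.01,0]]]'
```

```text
time: 17.03
tool_pos: [0.4553, 0.1542, 0.2048]
tool_rot: [-3.141, -0.001, -3.141]
contact_force: [1.9, 1.0, -3.1]
opening: 0.0397
grip_force: 15.0
time: 18.7
tool_pos: [0.5987, -0.3626, 0.0587]
tool_rot: [3.138, -0.004, 3.141]
contact_force: [-0.8, 0.5, -2.7]
opening: 0.0395
grip_force: 15.0
time: 18.95
tool_pos: [0.6009, -0.3638, 0.054]
tool_rot: [-3.141, 0.0, -3.141]
contact_force: [0.5, -0.2, -0.9]
opening: 0.0398
grip_force: 15.0
```

```bash
python3 -m jog '[[[-1,0,0,0.008,0],[-1,0,0,0.016,0],[-1,0,0,0.022,0],[-1,0,0,0.0245,0],[-1,0,0,0.0245,0]]]'
python3 -m jog '[[[-1,0,0,0.0007,0],[-1,0,0,0.0014,0],[-1,0,0,0.002,0],[-1,0,0,0.0025,0],[-1,0,0,0.0025,0]]]'
```

```text
time: 19.37
tool_pos: [0.6001, -0.3632, 0.028]
tool_rot: [3.141, -0.001, -3.141]
contact_force: [-0.1, -0.3, -2.1]
opening: 0.0397
grip_force: 15.0
time: 19.78
tool_pos: [0.6007, -0.3636, 0.0274]
tool_rot: [-3.141, 0.001, -3.141]
contact_force: [-1.3, 0.7, 5.8]
opening: 0.0397
grip_force: 15.0
```

```bash
python3 -m jog '[[[0.2,0,0,0,0],[0.2,0,0,0,0],[0.2,0,0,0,0],[0.2,0,0,0,0],[0.4,0,0,0,0]]]'
python3 -m jog '[[[0.4,0,0,-0.02,0],[0.6,0,0,-0.05,0],[1,0,0,-0.09,0],[1,0,0,-0.13,0],[1,0,0,-0.17,0]]]'
python3 -m jog '[[[1,0.04,0,0,0],[1,0.08,0,0,0],[1,0.12,0,0,0],[1,0.16,0,0,0],[1,0.2,0,0,0]]]'
python3 -m jog '[[[1,0,0,0,0],[1,0,0,0,0]]]'
python3 - <<'E'
from h import *
t=robot.read_camera("top");s=robot.read_camera("side")
cv2.imwrite("pics/t3.png",t[:,:,::-1]);cv2.imwrite("pics/sd3.png",s[:,:,::-1])
f=lambda im,u,v:cv2.resize(im[v-33:v+33,u-44:u+44],(400,300))
cv2.imwrite("pics/m3.png",np.vstack([np.hstack([f(t,100,189),f(t,407,181)]),np.hstack([f(s,250,109),f(s,288,340)])])[:,:,::-1])
E
```

```text
time: 20.2
tool_pos: [0.6004, -0.3634, 0.026]
tool_rot: [3.141, -0.0, -3.141]
contact_force: [0.1, 1.0, 0.2]
opening: 0.0579
grip_force: 0.0
time: 20.62
tool_pos: [0.6002, -0.3632, 0.1977]
tool_rot: [3.141, -0.0, -3.141]
contact_force: [0.4, -0.6, -0.1]
opening: 0.086
grip_force: 0.0
time: 21.03
tool_pos: [0.3986, -0.363, 0.1962]
tool_rot: [-3.141, 0.0, -3.141]
contact_force: [0.6, -1.5, 0.9]
opening: 0.092
grip_force: 0.0
time: 21.2
tool_pos: [0.3989, -0.3637, 0.1967]
tool_rot: [-3.141, 0.0, 3.139]
contact_force: [0.3, -0.8, 0.1]
opening: 0.0918
grip_force: 0.0
```

View pics/m3.png

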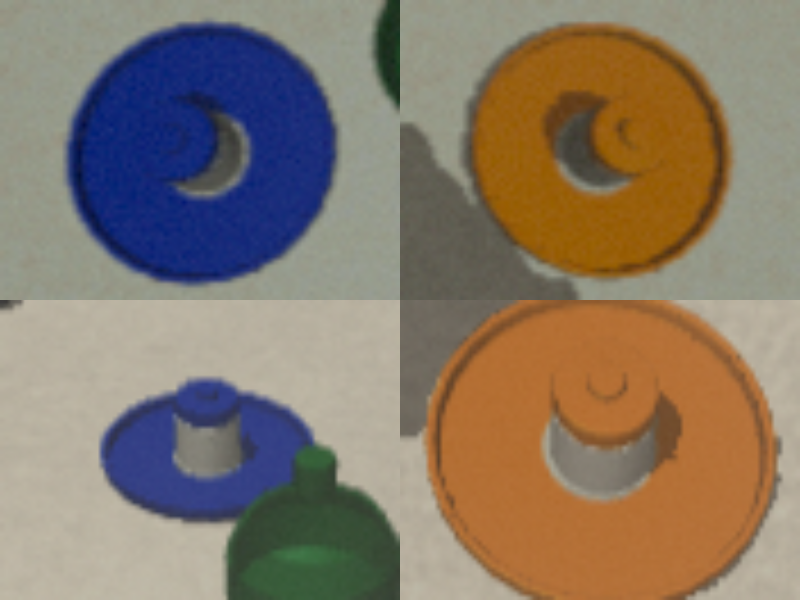

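All pots stand upright with the ring showing evenly around their bases: blue base in the side crop (207,477), amber (604,497). Now for the numbers, and the cover knobs from both views.

```bash
python3 - <<'E'
from h import *
k=88/400
for n,u,v,z in(("top",56+177*k,156+137*k,.05),("side",206+207*k,76+177*k,.004),("top",363+232*k,148+132*k,.05),("side",244+204*k,307+197*k,.004)): print(n,np.round(plane(n,u,v,z),4))
s=cv2.imread("pics/sd3.png")[:,:,::-1]
for c,u0 in(("blue",291),("green",275)):
    hsv=cv2.cvtColor(s,cv2.COLOR_RGB2HSV); m=cv2.inRange(hsv,(H[c][0],90,25),(H[c][1],255,255))
    for v in range(100,215,5):
        x=np.where(m[v,u0-30:u0+30])[0]
        if len(x): print(c,v,x.min()+u0-30,x.max()+u0-30,end='; ')
    print()
f=lambda im,u,v:cv2.resize(im[v-15:v+15,u-20:u+20],(400,300),interpolation=cv2.INTER_CUBIC)
t=cv2.imread("pics/t3.png")
cv2.imwrite("pics/k.png",cv2.convertScaleAbs(np.vstack([np.hstack([f(t,253,155),f(t,156,162)]),np.hstack([f(s[:,:,::-1],292,172),f(s[:,:,::-1],275,120)])]),alpha=1.6))
E
```

```text
top [0.5808 0.342  0.05  ]
side [0.5797 0.3227 0.004 ]
top [ 0.6017 -0.3648  0.05  ]
side [ 0.5996 -0.3844  0.004 ]
blue 100 261 269; blue 105 261 273; blue 110 261 270; blue 115 261 269; blue 165 287 296; blue 170 281 300; blue 175 275 306; blue 180 271 308; blue 185 269 311; blue 190 270 311; blue 195 271 308; blue 200 271 304; blue 205 275 303; blue 210 287 294; 
green 110 271 278; green 120 262 287; green 130 268 279; green 135 261 284; green 140 265 283;
```

View pics/k.png

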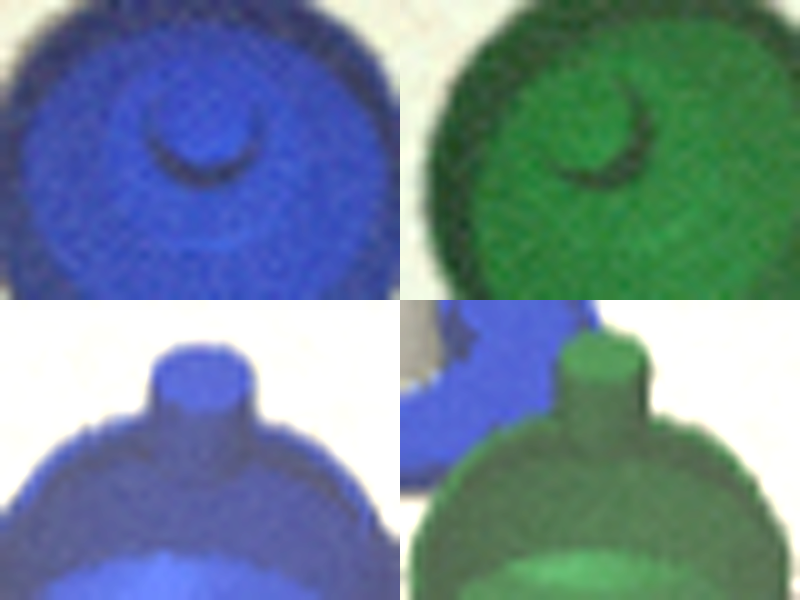

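```bash
python3 - <<'E'
from h import *
for n,u,v in(("top",253.6,150.9),("side",292.3,164.8),("top",153.3,157.8),("side",275.5,110.5)): print(n,np.round(plane(n,u,v,.096),4))
t=cv2.imread("pics/t3.png")[:,:,::-1]
for c,u0,s in(("blue",100,1),("amber",407,-1)):
    for v in (185,187,189): 
        print(c,v,[(u,int(t[v,u].min()),int(t[v,u].max())) for u in range(u0-12,u0+14)])
k=.22
e=plane("top",56+219*k,156+137*k,.045);print(e[:2],e[1]+.02)
e=plane("top",363+190*k,148+132*k,.045);print(e[:2],e[1]-.02)
E
```

```text
top [ 0.6492 -0.0053  0.096 ]
side [ 0.6491 -0.0064  0.096 ]
top [0.6338 0.2063 0.096 ]
side [0.6334 0.2035 0.096 ]
blue 185 [(88, 7, 119), (89, 9, 115), (90, 22, 122), (91, 6, 119), (92, 24, 122), (93, 4, 115), (94, 20, 120), (95, 30, 115), (96, 17, 100), (97, 26, 111), (98, 22, 125), (99, 28, 125), (100, 12, 122), (101, 15, 119), (102, 23, 109), (103, 30, 78), (104, 64, 67), (105, 67, 73), (106, 55, 62), (107, 55, 62), (108, 85, 92), (109, 95, 120), (110, 57, 123), (111, 27, 124), (112, 19, 124), (113, 30, 127)]
blue 187 [(88, 10, 119), (89, 23, 121), (90, 4, 118), (91, 12, 121), (92, 15, 121), (93, 8, 121), (94, 16, 124), (95, 19, 109), (96, 24, 102), (97, 15, 113), (98, 22, 125), (99, 14, 120), (100, 21, 122), (101, 19, 121), (102, 30, 108), (103, 20, 71), (104, 55, 67), (105, 69, 72), (106, 61, 67), (107, 58, 60), (108, 63, 70), (109, 104, 116), (110, 97, 124), (111, 39, 122), (112, 21, 125), (113, 20, 122)]
blue 189 [(88, 13, 124), (89, 12, 118), (90, 0, 117), (91, 22, 114), (92, 19, 111), (93, 22, 102), (94, 22, 97), (95, 19, 107), (96, 15, 119), (97, 29, 125), (98, 19, 124), 
[... 882 characters left out ...]
, 68, 82), (410, 71, 85), (411, 75, 88), (412, 82, 99), (413, 64, 110), (414, 31, 132), (415, 16, 147), (416, 11, 147), (417, 7, 153), (418, 2, 150), (419, 13, 150), (420, 12, 150)]
amber 189 [(395, 3, 152), (396, 11, 153), (397, 19, 154), (398, 11, 157), (399, 13, 153), (400, 21, 149), (401, 62, 143), (402, 93, 141), (403, 119, 144), (404, 127, 143), (405, 120, 136), (406, 122, 139), (407, 109, 127), (408, 116, 129), (409, 122, 137), (410, 100, 141), (411, 75, 150), (412, 47, 153), (413, 24, 155), (414, 11, 154), (415, 12, 151), (416, 2, 153), (417, 0, 150), (418, 5, 152), (419, 4, 149), (420, 22, 154)]
[0.5816583  0.32365114] 0.343651143334829
[ 0.6025825  -0.34584118] -0.36584118089542306
```

Blue knob at (0.649,-0.006), green knob at (0.6336,0.2045). The pots match their rings to within about 2 mm. Next is the blue cover.

```bash
python3 -m jog '[[[1,-0.023,0.032,0,0],[1,-0.046,0.064,0,0],[1,-0.069,0.096,0,0],[1,-0.092,0.128,0,0],[1,-0.115,0.16,0,0]]]' >/dev/null
python3 -m jog '[[[1,-0.023,0.032,0,0],[1,-0.046,0.064,0,0],[1,-0.069,0.096,0,0],[1,-0.092,0.128,0,0],[1,-0.115,0.16,0,0]]]' >/dev/null
python3 -m jog '[[[1,-0.02,0.0374,0,0],[1,-0.02,0.0374,0.02,0],[1,-0.02,0.0374,0.06,0],[1,-0.02,0.0374,0.06,0],[1,-0.02,0.0374,0.06,0]]]'
python3 -m jog '[[[1,0,0,0.02,0],[1,0,0,0.04,0],[1,0,0,0.058,0],[1,0,0,0.058,0],[1,0,0,0.058,0]]]'
```

```text
time: 22.55
tool_pos: [0.6497, -0.0048, 0.134]
tool_rot: [3.141, -0.005, -3.14]
contact_force: [0.6, 0.1, 1.1]
opening: 0.0921
grip_force: 0.0
time: 22.97
tool_pos: [0.6512, -0.0063, 0.0796]
tool_rot: [3.142, 0.001, 3.141]
contact_force: [-0.3, -0.2, 0.5]
opening: 0.092
grip_force: 0.0
```

```bash
python3 -m jog '[[[1,0.002,0,0.002,0],[1,0.002,0,0.004,0],[-1,0.002,0,0.004,0],[-1,0.002,0,0.004,0],[-1,0.002,0,0.004,0]]]' 25
python3 -m jog '[[[-1,0,0,0,0],[-1,0,0,0,0],[-1,0,0,0,0],[-1,0,0,0,0],[-1,0,0,0,0]]]'
python3 -m jog '[[[-1,0,0,0,0],[-1,0,0,0,0],[-1,0,0,0,0],[-1,0,0,0,0],[-1,0,0,0,0]]]'
```

```text
time: 23.38
tool_pos: [0.6487, -0.0061, 0.0749]
tool_rot: [-3.142, 0.001, -3.141]
contact_force: [0.6, 0.4, -0.9]
opening: 0.076
grip_force: 0.0
time: 23.8
tool_pos: [0.6484, -0.006, 0.0742]
tool_rot: [3.141, -0.0, -3.141]
contact_force: [-0.2, -0.5, 0.9]
opening: 0.0429
grip_force: 0.0
time: 24.22
tool_pos: [0.6483, -0.0059, 0.0741]
tool_rot: [3.141, -0.0, -3.141]
contact_force: [0.4, 0.3, 0.2]
opening: 0.0234
grip_force: 25.0
```

```bash
python3 -m jog '[[[-1,0,0,-0.01,0],[-1,0,0,-0.04,0],[-1,0,0,-0.08,0],[-1,0,0,-0.12,0],[-1,0,0,-0.16,0]]]'
python3 -m jog '[[[-1,0.005,0.028,0,0],[-1,0.011,0.061,0,0],[-1,0.017,0.094,0,0],[-1,0.023,0.127,0,0],[-1,0.029,0.16,0,0]]]' >/dev/null
python3 -m jog '[[[-1,0.006,0.033,0,0],[-1,0.012,0.066,0,0],[-1,0.018,0.099,0,0],[-1,0.024,0.132,0,0],[-1,0.03,0.165,0,0]]]' >/dev/null
python3 -m jog '[[[-1,0.0088,0.027,0,0],[-1,0.0088,0.027,0,0],[-1,0.0088,0.027,0,0],[-1,0.0088,0.027,0.02,0],[-1,0.0088,0.027,0.04,0]]]'
python3 -m jog '[[[-1,0,0,0,0],[-1,0,0,0,0],[-1,0,0,0,0]]]'
python3 - <<'E'
from h import *
t=robot.read_camera("top");s=robot.read_camera("side")
f=lambda im,u,v:cv2.resize(im[v-60:v+60,u-60:u+60],(400,400))
cv2.imwrite("pics/c1.png",cv2.convertScaleAbs(np.hstack([f(t,100,180),f(s,250,85)])[:,:,::-1],alpha=1.4))
E
```

```text
time: 24.63
tool_pos: [0.6478, -0.0062, 0.2362]
tool_rot: [-3.141, -0.001, -3.142]
contact_force: [-0.2, -0.3, -2.6]
opening: 0.0233
grip_force: 25.0
time: 25.88
tool_pos: [0.5816, 0.345, 0.1955]
tool_rot: [3.141, 0.003, 3.141]
contact_force: [0.1, 0.3, -2.8]
opening: 0.0232
grip_force: 25.0
time: 26.13
tool_pos: [0.5814, 0.3452, 0.1956]
tool_rot: [3.141, 0.002, 3.141]
contact_force: [0.1, 0.8, -2.2]
opening: 0.0236
grip_force: 25.0
```

View pics/c1.png

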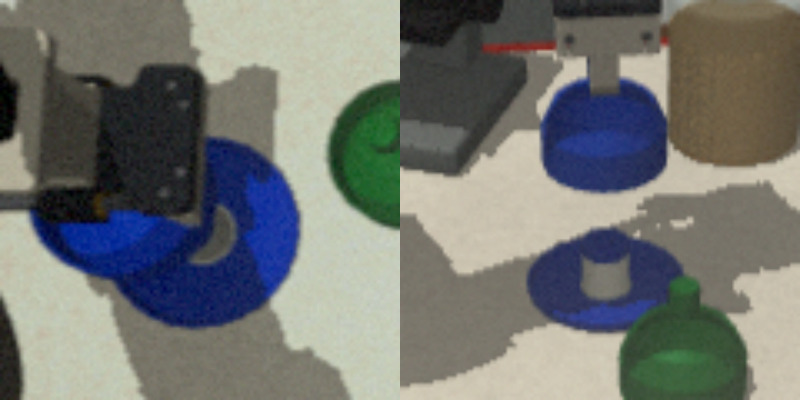

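The blue cover hangs level, with its side-view centre (604,135) above the pot at (604,270). Lowering it now.

```bash
python3 -m jog '[[[-1,0,0,0.02,0],[-1,0,0,0.04,0],[-1,0,0,0.06,0],[-1,0,0,0.08,0],[-1,0,0,0.09,0]]]'
python3 -m jog '[[[-1,0,0,0.007,0],[-1,0,0,0.013,0],[-1,0,0,0.019,0],[-1,0,0,0.023,0],[-1,0,0,0.025,0]]]'
python3 -m jog '[[[-1,0,0,0.0007,0],[-1,0,0,0.0014,0],[-1,0,0,0.002,0],[-1,0,0,0.0025,0],[-1,0,0,0.0025,0]]]'
```

```text
time: 26.65
tool_pos: [0.5801, 0.3455, 0.1028]
tool_rot: [-3.141, -0.002, -3.142]
contact_force: [-0.8, -1.4, -2.5]
opening: 0.0231
grip_force: 25.0
time: 27.07
tool_pos: [0.5807, 0.346, 0.0793]
tool_rot: [3.141, 0.0, -3.141]
contact_force: [0.2, 0.3, -3.0]
opening: 0.0235
grip_force: 25.0
time: 27.48
tool_pos: [0.581, 0.3464, 0.0779]
tool_rot: [3.141, 0.002, -3.141]
contact_force: [-1.3, 1.2, 2.2]
opening: 0.0232
grip_force: 25.0
```

```bash
python3 -m jog '[[[-0.2,0,0,0,0],[-0.2,0,0,0,0],[-0.2,0,0,0,0],[-0.1,0,0,0,0],[0,0,0,0,0]]]'
python3 -m jog '[[[0,0,0,-0.01,0],[0.3,0,0,-0.03,0],[1,0,0,-0.06,0],[1,0,0,-0.09,0],[1,0,0,-0.12,0]]]'
python3 -m jog '[[[1,-0.012,-0.032,0,0],[1,-0.024,-0.064,0,0],[1,-0.036,-0.096,0,0],[1,-0.0526,-0.1417,0,0],[1,-0.0526,-0.1417,0,0]]]'
python3 -m jog '[[[1,0,0,0.03,0],[1,0,0,0.06,0],[1,0,0,0.09,0],[1,0,0,0.115,0],[1,0,0,0.115,0]]]'
python3 -m jog '[[[1,0,0,0,0],[1,0,0,0,0]]]'
```

```text
time: 27.9
tool_pos: [0.5806, 0.3458, 0.0766]
tool_rot: [-3.142, -0.0, -3.141]
contact_force: [0.1, -0.1, -0.6]
opening: 0.0436
grip_force: 0.0
time: 28.32
tool_pos: [0.5804, 0.3458, 0.1988]
tool_rot: [3.142, 0.0, -3.141]
contact_force: [0.6, 0.2, -0.4]
opening: 0.0682
grip_force: 0.0
time: 28.73
tool_pos: [0.6353, 0.1981, 0.1976]
tool_rot: [-3.139, 0.002, 3.137]
contact_force: [-0.2, -0.7, 0.5]
opening: 0.0918
grip_force: 0.0
time: 29.15
tool_pos: [0.6299, 0.2037, 0.0765]
tool_rot: [-3.14, -0.01, 3.142]
contact_force: [-1.0, 0.0, -0.7]
opening: 0.0919
grip_force: 0.0
time: 29.32
tool_pos: [0.6343, 0.2047, 0.0839]
tool_rot: [3.141, 0.003, -3.141]
contact_force: [0.2, 0.6, 0.9]
opening: 0.0915
grip_force: 0.0
```

```bash
python3 -m jog '[[[1,0,0,0.004,0],[1,0,0,0.007,0],[1,0,0,0.007,0],[1,0,0,0.007,0]]]'
```

```text
time: 29.65
tool_pos: [0.6333, 0.2043, 0.0752]
tool_rot: [3.141, 0.001, -3.141]
contact_force: [0.0, -0.4, 0.6]
opening: 0.092
grip_force: 0.0
```

```bash
python3 -m jog '[[[-1,0,0,0,0],[-1,0,0,0,0],[-1,0,0,0,0],[-1,0,0,0,0],[-1,0,0,0,0]]]'
python3 -m jog '[[[-1,0,0,0,0],[-1,0,0,0,0],[-1,0,0,0,0],[-1,0,0,0,0],[-1,0,0,0,0]]]'
python3 -m jog '[[[-1,0,0,0,0],[-1,0,0,0,0],[-1,0,0,0,0]]]'
```

```text
time: 30.07
tool_pos: [0.6332, 0.2043, 0.0748]
tool_rot: [3.142, 0.0, -3.141]
contact_force: [-0.3, 0.1, -0.2]
opening: 0.0632
grip_force: 0.0
time: 30.48
tool_pos: [0.6331, 0.2043, 0.0747]
tool_rot: [3.142, -0.0, -3.141]
contact_force: [-0.4, 0.2, -0.1]
opening: 0.0295
grip_force: 0.0
time: 30.73
tool_pos: [0.6331, 0.2044, 0.0746]
tool_rot: [3.141, -0.0, -3.141]
contact_force: [-0.4, 0.3, -0.8]
opening: 0.0237
grip_force: 25.0
```

```bash
python3 -m jog '[[[-1,0,0,-0.01,0],[-1,0,0,-0.04,0],[-1,0,0,-0.08,0],[-1,0,0,-0.12,0],[-1,0,0,-0.16,0]]]'
python3 -m jog '[[[-1,0,-0.028,0,0],[-1,0,-0.061,0,0],[-1,0,-0.094,0,0],[-1,0,-0.127,0,0],[-1,0,-0.16,0,0]]]' >/dev/null
python3 -m jog '[[[-1,0,-0.033,0,0],[-1,0,-0.066,0,0],[-1,0,-0.099,0,0],[-1,0,-0.132,0,0],[-1,0,-0.165,0,0]]]' >/dev/null
python3 -m jog '[[[-1,0.0006,-0.033,0,0],[-1,0.0006,-0.0539,0,0],[-1,0.0006,-0.0539,0,0],[-1,0.0006,-0.0539,0.02,0],[-1,0.0006,-0.0539,0.04,0]]]'
python3 -m jog '[[[-1,0,0,0,0],[-1,0,0,0,0],[-1,0,0,0,0]]]'
```

```text
time: 31.15
tool_pos: [0.6326, 0.2039, 0.2368]
tool_rot: [-3.141, -0.001, -3.142]
contact_force: [0.5, 0.3, -2.5]
opening: 0.0232
grip_force: 25.0
time: 32.4
tool_pos: [0.633, -0.1753, 0.1959]
tool_rot: [-3.141, 0.003, 3.141]
contact_force: [0.4, 0.8, -2.0]
opening: 0.0232
grip_force: 25.0
time: 32.65
tool_pos: [0.6331, -0.1744, 0.1961]
tool_rot: [-3.141, 0.001, -3.141]
contact_force: [0.1, 0.2, -1.2]
opening: 0.0233
grip_force: 25.0
```

```bash
python3 -m jog '[[[-1,0,0,0.02,0],[-1,0,0,0.04,0],[-1,0,0,0.06,0],[-1,0,0,0.08,0],[-1,0,0,0.09,0]]]'
python3 -m jog '[[[-1,0,0,0.007,0],[-1,0,0,0.013,0],[-1,0,0,0.019,0],[-1,0,0,0.023,0],[-1,0,0,0.025,0]]]'
python3 -m jog '[[[-1,0,0,0.0007,0],[-1,0,0,0.0014,0],[-1,0,0,0.002,0],[-1,0,0,0.0025,0],[-1,0,0,0.0025,0]]]'
```

```text
time: 33.07
tool_pos: [0.6324, -0.1742, 0.1039]
tool_rot: [3.141, -0.001, -3.141]
contact_force: [-0.2, 0.7, -1.8]
opening: 0.0234
grip_force: 25.0
time: 33.48
tool_pos: [0.6328, -0.1747, 0.0798]
tool_rot: [-3.141, 0.001, -3.141]
contact_force: [0.2, 0.3, -2.1]
opening: 0.0234
grip_force: 25.0
time: 33.9
tool_pos: [0.6331, -0.1745, 0.0785]
tool_rot: [-3.141, 0.002, -3.141]
contact_force: [-1.8, 2.0, 4.7]
opening: 0.0234
grip_force: 25.0
```

Seated. Release, retreat and look.

```bash
python3 -m jog '[[[-0.2,0,0,0,0],[-0.2,0,0,0,0],[-0.2,0,0,0,0],[-0.1,0,0,0,0],[0,0,0,0,0]]]'
python3 -m jog '[[[0,0,0,-0.01,0],[0.3,0,0,-0.03,0],[1,0,0,-0.06,0],[1,0,0,-0.09,0],[1,0,0,-0.13,0]]]'
python3 -m jog '[[[1,0.033,-0.02,0,0],[1,0.066,-0.04,0,0],[1,0.099,-0.06,0,0],[1,0.132,-0.08,0,0],[1,0.165,-0.1,0,0]]]'
python3 -m jog '[[[1,0.02,-0.02,0,0],[1,0.04,-0.04,0,0],[1,0.07,-0.07,0,0],[1,0.07,-0.07,0,0],[1,0.07,-0.07,0,0]]]'
python3 - <<'E'
from h import *
t=robot.read_camera("top");s=robot.read_camera("side")
cv2.imwrite("pics/t9.png",t[:,:,::-1])
a=cv2.convertScaleAbs(cv2.resize(t,(400,300)),alpha=1.4)
f=lambda im,u,v:cv2.convertScaleAbs(cv2.resize(im[v-33:v+33,u-44:u+44],(400,300)),alpha=1.4)
cv2.imwrite("pics/f.png",np.vstack([np.hstack([f(t,100,185),f(t,326,165)]),np.hstack([f(s,250,105),f(s,292,245)])])[:,:,::-1])
E
```

```text
time: 34.32
tool_pos: [0.6326, -0.1748, 0.0771]
tool_rot: [3.142, -0.0, -3.141]
contact_force: [-0.5, -0.4, 1.0]
opening: 0.0434
grip_force: 0.0
time: 34.73
tool_pos: [0.6316, -0.1743, 0.2072]
tool_rot: [3.14, -0.003, -3.141]
contact_force: [0.6, -0.5, -0.7]
opening: 0.068
grip_force: 0.0
time: 35.15
tool_pos: [0.4661, -0.2753, 0.2081]
tool_rot: [-3.141, 0.001, -3.141]
contact_force: [0.5, -0.5, -0.1]
opening: 0.0912
grip_force: 0.0
time: 35.57
tool_pos: [0.3964, -0.3462, 0.208]
tool_rot: [-3.141, 0.001, 3.138]
contact_force: [-0.5, 1.0, -0.2]
opening: 0.0918
grip_force: 0.0
```

View pics/f.png

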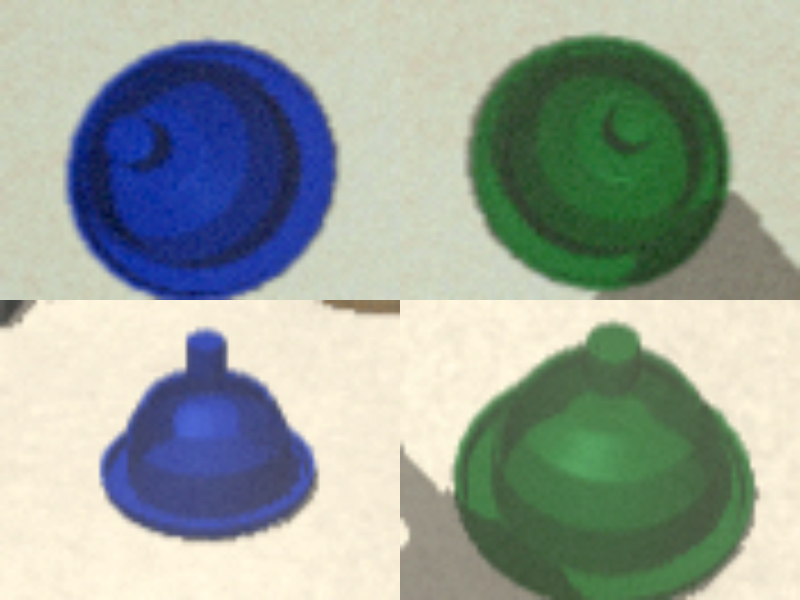

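View pics/t9.png

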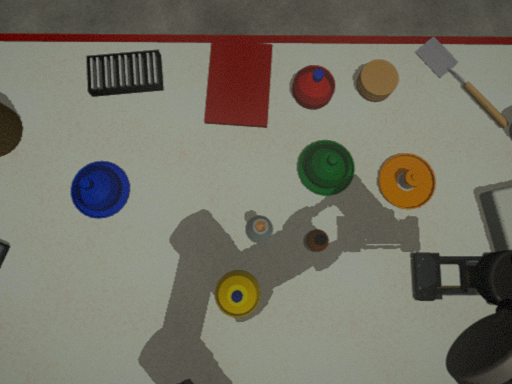

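Both covers stand level inside their rims: blue knob at side crop (206,345), green at (613,345). The amber pot is uncovered at top (410,178), and the flask (259,229) and bottle (317,240) haven't moved. Handing in.

```bash
python3 -c "from cell import robot; print(robot.hand_in())"
```

```text
the job is handed in; nothing more can be done
None
```

The job is handed in after about 36 s of robot time: each pot stands on its dish's ring (within about 2–3 mm by my camera measurements), the blue and green samples are covered level inside their rims, amber is left uncovered, and the flask and bottle were not moved.

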